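# Close up the row of parts bins on the shelf

## Robot

A 6-joint arm with a two-finger parallel gripper is mounted at the origin on the work surface. World frame = base frame: x ahead of the robot, y to its left, z up, the work surface at z = 0. Lengths are in mm, angles in rad, forces in N, time in s.
With the tool pointing down it reaches from about 275 to 725 mm from the base axis. Payload 5.6 kg.
Tool frame: the origin (TCP) lies midway between the tips of the shut fingers; the grasp point (between the pads) lies 19 mm behind it (env.grip_depth is the distance from the TCP to the grasp point, in mm); z points along the fingers, y is the line along which they close (so a half turn about z gives the same grasp; the last joint's range is limited). The gripper opens to 85 mm and grips with 20 to 120 N. Pads are 22 mm wide; open, the fingers measure 114 mm over their backs; the gripper's body (76 mm by 85 mm) begins 54 mm behind the grasp point. The pads swing forward as they close: fully open they stand 13 mm farther back than shut.
Start: joints at [1.594, 0.255, 0.108, 0, -1.424, -0.285], TCP at [142.323, 531.26, 231.283] pointing down, gripper open.
Joint ranges: [-2.95, 2.95], [-1.21, 1.97], [-1.09, 1.5], [-2.87, 1.71], [-2.94, -0.07], [-3.05, 3.05]. Speed limits (rad/s): [2.57, 2.57, 3.14, 3.14, 3.14, 3.14].

## Interface

Orientations are given as a unit quaternion [w, x, y, z].
In Python, from rig import env, capture gives the robot as it stands.
- The arm moves only by the tool drive_tool, never from a script. Its argument "deltas" is a list that holds one entry, the list of rows, each a list of 4 numbers: the shift along the world's x, y, z scaled (see below), then the turn about the world's z scaled (see below). In form: [[[dx, dy, dz, turn], ...]]. A call has 1 to 8 rows; each row shifts and turns the commanded pose from where the row before left it; what a row does not reach is not made up. The controller multiplies each number of a shift by 50 mm and each number of a turn by 120 degrees. A row lasts 1/10 s, in which the tool goes at most 50 mm and 8.59 degrees, less where a joint would pass 70% of its speed; a pose out of reach is approached as far as the arm can. A call with a number of a shift or a turn outside -1 to 1 is refused whole. A call with a gripper value outside its range is refused whole. "gripper" is the opening, from -1 (shut) to 1 (fully open), set as the call begins (left out, the last holds). The fingers move at their own pace and stop on an object; "force" is the grip in N (left out, the last holds). Time passes only in rows, so rows that do not move let the fingers close. It gives the time, the measured TCP pose, the force, the opening and the grip force at its end, in the units of the state.
- env.read_state(): the state, without advancing time (a new reading comes with each control period).
- capture(name): name is "side" or "top"; returns a dict with "pixels" (480x640x3 uint8, blue, green, red), "range_z" (480x640 float32, mm along the optical axis (not along the pixel's ray), 0 where there is no reading), "fovy" (degrees; the focal length in pixels is half the picture's height over the tangent of half this angle, whatever the lens; pixels are square), "cx", "cy" (the principal point, pixels), "extrinsics" (4x4, takes a point from world to camera coordinates). Camera axes: x right, y down, z forward; pixel columns grow to the right and rows downward; lengths in mm; the calibration is good to about 2 mm. A picture is of the moment at which its call begins.
- env.finish_job(): hands the job in; it is judged then, once.
The state is a dict: "time_s": time; "joint_positions": joint angles; "qd": joint speeds; "effort": joint torques, N m; "ee_pos": TCP position; "ee_rot": TCP orientation; "wrist_force": force on the tool from outside, world axes, zero at the start; "torque": the same for the moment, N m; "finger_gap": opening from 0.0 (shut) to 1.0 (fully open); "gripper_force": force on a finger pad.
Only numpy, scipy, OpenCV 4.12 (cv2) and the standard library are available. Lean on these libraries where they do the work, as an engineer would, in place of code of your own. Each camera call takes 0.05 s, during which the arm holds its last target. There are 200 camera calls.

## Task

Two of the green parts bins stand together at the closed end of the low steel shelf. Straighten the third bin on the shelf and butt it flush against them, and set the bin from the counter on the shelf and butt it flush against that one: a row of four without gaps, all standing square with their low fronts in line and facing the same way. Keep the bins upright, do not drop them, leave the two end bins where they stand and do not disturb the other things on the counter.

Things in the scene. Friction and masses are not known exactly. Their poses are not given: they have to be found in the camera images.
- shelf: Low grey steel shelf fixed on the counter, 150 deep (own x), 360 long (own y), top of the board 40 above the counter. Origin: centre of underside. Rear lip 25 high above the board (inner face x = +71), end cheek 60 high (inner face y = +174); front (-x) and -y end open. The row runs along y from the cheek, bin origins at x = +8 (backs 3 off the lip).
- bin_end: Open green parts bin with fittings in it, 120 long (own x), 60 wide (own y), 75 high, walls 4, front only 45 high with blank white label at own -x; sides full height from x = -25 to the rear. Origin: centre of underside. About 0.5 kg. It stands on the shelf at the cheek, the first of the row.
- bin_next: Open green parts bin with fittings in it, 120 long (own x), 60 wide (own y), 75 high, walls 4, front only 45 high with blank white label at own -x; sides full height from x = -25 to the rear. Origin: centre of underside. About 0.5 kg. It stands on the shelf beside bin_end, on its -y side; its free side faces own -y. Its axes are those of the shelf.
- bin_stray: Open green parts bin with fittings in it, 120 long (own x), 60 wide (own y), 75 high, walls 4, front only 45 high with blank white label at own -x; sides full height from x = -25 to the rear. Origin: centre of underside. About 0.5 kg. The third bin on the shelf, a little askew and pulled forward, with a gap of 40 to 80 between it and bin_next, on the own -y side of bin_next.
- bin_counter: Open green parts bin with fittings in it, 120 long (own x), 60 wide (own y), 75 high, walls 4, front only 45 high with blank white label at own -x; sides full height from x = -25 to the rear. Origin: centre of underside. About 0.5 kg. It stands by itself on the counter to the robot's right, at one of two spots (the coupling is at the other).
- bin_stray_front (a point): Middle of the front face of bin_stray: 60 in front of its origin (own -x), 26 above its underside.
- bin_counter_front (a point): Middle of the front face of bin_counter: 60 in front of its origin (own -x), 26 above its underside.
- coupling: Bystander: black plastic pipe coupling, a tube 72 across and 65 high standing on the counter. Origin: centre of its underside.
- tee: Bystander: black plastic pipe tee lying on the counter, 114 long (own y), branch 57 long towards own +x, 44 high. Origin: under the crossing, on the counter.
- can: Bystander: can 66 across and 90 high standing on the counter. Origin: centre of its underside.
Not all that is in view belongs to the job. What is shaped like the bin_stray but blue, orange or red is not meant.

How it is judged:
By the outcome, as a careful person would: the job done as asked, in the order asked, and still so for the second after the job is handed in, with the robot touching nothing.
It also fails if it takes over 72 s, if anything falls off the work surface, if the arm or the gripper's body presses on something with over 40 N, if the wrist force passes 120 N, or if a joint passes its speed limit or range.

## Working session

There is one attempt and no reset: what is moved stays moved. The work goes in short steps, Python scripts to look and compute and a tool call to move; the robot and the scene stay as the last step left them, time stands still between calls to the robot, and variables do not carry over. Pictures are saved under pics/ and viewed, at most 10 in all, crops included, and the job is handed in when it is done.

Besides the shell and the picture viewer there is one more tool, called after "Request:" as name(argument=value, ...) on one line, values as JSON. drive_tool: Moves the arm, as the interface text tells. Its arguments: {"type":"object","properties":{"deltas":{"type":"array"},"gripper":{"type":"number"},"force":{"type":"number"}},"required":["deltas"]}

```bash
ls; mkdir -p pics; cat > h.py <<'E'
import numpy as np, cv2
from rig import env, capture
def pts(c):
    f=240/np.tan(np.radians(c["fovy"])/2); z=c["range_z"]
    v,u=np.mgrid[:480,:640]
    P=np.stack([(u-c["cx"])/f*z,(v-c["cy"])/f*z,z,np.ones_like(z)],-1)
    W=P@np.linalg.inv(c["extrinsics"]).T
    W[z<=0]=np.nan
    return W[...,:3]
E
python3 - <<'E'
from h import *
for n in("top","side"):
    c=capture(n); cv2.imwrite(f"pics/{n}0.png",c["pixels"]); np.savez(f"{n}0.npz",**c); print(n,c["fovy"],np.linalg.inv(c["extrinsics"])[:3].round(2))
s=env.read_state(); print(s)
E
```

```text
pics
top 52.309772444086896 [[-1.00000e-02 -9.90000e-01  1.40000e-01  4.33630e+02]
 [-1.00000e+00  1.00000e-02  3.00000e-02 -3.25700e+01]
 [-3.00000e-02 -1.40000e-01 -9.90000e-01  1.18102e+03]]
side 52.64415239352016 [[-1.0000e+00  1.0000e-02  0.0000e+00  5.8302e+02]
 [ 0.0000e+00  5.7000e-01 -8.2000e-01  8.3119e+02]
 [-1.0000e-02 -8.2000e-01 -5.7000e-01  6.5114e+02]]
{'time_s': 0.1, 'joint_positions': array([ 1.59360161e+00,  2.55688392e-01,  1.07207072e-01, -3.98703038e-04,
       -1.42393399e+00, -2.84588258e-01]), 'qd': array([-0.00110244, -0.00257616,  0.00272398,  0.00094443,  0.00185979,
        0.00110547]), 'effort': array([-3.68696958e-03, -3.87603450e+01,  2.38473147e+01,  5.37796497e+00,
       -3.82274811e-03,  5.74002819e-07]), 'ee_pos': array([142.18864561, 530.86603659, 230.51848026]), 'ee_rot': array([ 8.30133786e-04,  9.91441759e-01, -1.30547093e-01, -7.09308378e-05]), 'wrist_force': array([ 0.51951313, -0.51975874, -1.0396288 ]), 'torque': array([ 0.00937029, -0.00064558, -0.00311759]), 'gripper_force': 0.0, 'finger_gap': 0.997898466285718}
```

View pics/top0.png

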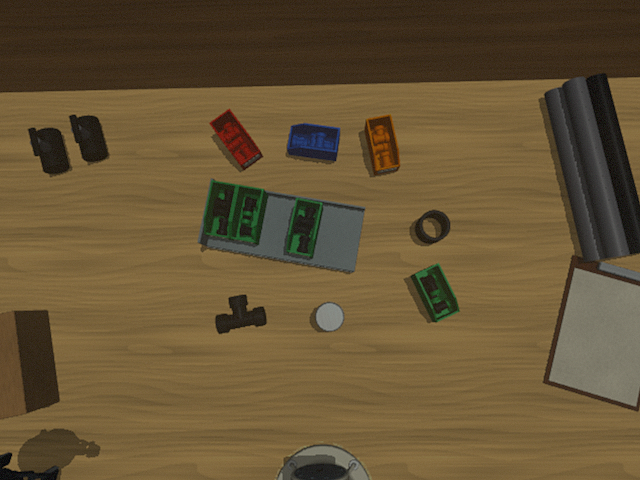

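View pics/side0.png

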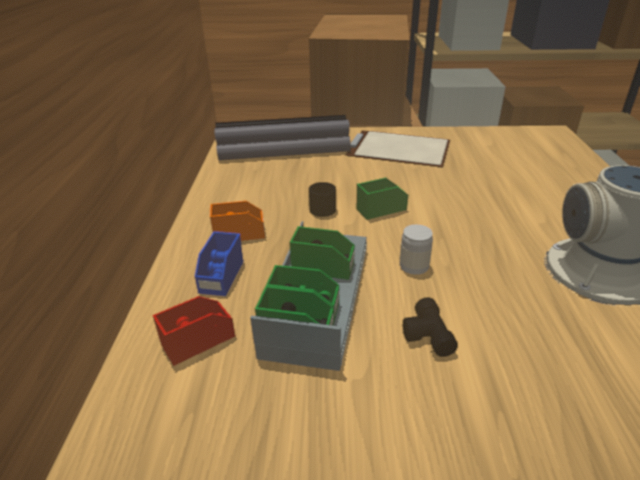

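Top view: shelf spans about (200..365, 180..272) with the cheek at left. The two end bins are at (220,210) and (248,215), the stray at (304,228), the counter bin at (435,293), the coupling at (432,227), the can at (329,317) and the tee at (241,315). The side view agrees with this.

```bash
cat >> h.py <<'E'
def green(c):
    h=cv2.cvtColor(c["pixels"],cv2.COLOR_BGR2HSV)
    return ((h[...,0]>45)&(h[...,0]<80)&(h[...,1]>110)&(h[...,2]>35)).astype(np.uint8)
def rect(p):
    (x,y),(w,h),a=cv2.minAreaRect(p[:,:2].astype(np.float32))
    if w<h: w,h,a=h,w,a-90     # a = direction of long side
    return np.array([x,y,w,h,(a+90)%180-90]).round(1)
E
python3 - <<'E'
from h import *
c=dict(np.load("top0.npz")); W=pts(c); g=green(c)
n,L,st,ce=cv2.connectedComponentsWithStats(cv2.morphologyEx(g,cv2.MORPH_CLOSE,np.ones((3,3))))
for i in range(1,n):
    if st[i,4]<150: continue
    m=(L==i)&(g>0); p=W[m]; p=p[np.isfinite(p[:,0])]
    print(i,st[i],ce[i].round(),"z pct",np.percentile(p[:,2],[5,50,95,99]).round(),"all",rect(p))
    zt=np.percentile(p[:,2],98); t=p[p[:,2]>zt-8]; r=rect(t); print("  rim",r,"ztop",zt.round(1))
    d=np.array([np.cos(np.radians(r[4])),np.sin(np.radians(r[4]))]); s=(p[:,:2]-r[:2])@d
    print("  along:",[(k,np.percentile(p[(s>=k)&(s<k+10),2],95).round()) for k in range(-90,70,10) if ((s>=k)&(s<k+10)).sum()>4])
# shelf board
u,v=np.meshgrid(range(640),range(480))
m=(abs(W[...,2]-40)<5)&(u>180)&(u<380)&(v>170)&(v<285)&(g==0); print("shelf board",rect(W[m]),np.median(W[m][:,2]))
m=(abs(W[...,2]-65)<5)&(u>260)&(u<380)&(v>170)&(v<215)&(g==0); q=W[m]; print("lip",len(q),rect(q))
m=(W[...,2]>20)&(u>180)&(u<380)&(v>170)&(v<285); print("shelf all",rect(W[m]))
for nm,(a,b) in dict(coupling=(432,227),can=(329,317),tee=(241,315)).items():
    m=(W[...,2]>15)&(abs(u-a)<32)&(abs(v-b)<28)&(g==0); print(nm,rect(W[m]),np.nanpercentile(W[m][:,2],95))
print("table z",np.nanmedian(W[380:420,200:300,2]))
E
```

```text
1 [ 204  180   64   65 2123] [236. 213.] z pct [ 42.  83. 117. 119.] all [640.9 192.4 120.1 119.4  79.3]
  rim [653.2 190.1 119.9  94.2  79. ] ztop 118.1
  along: [(-70, np.float64(103.0)), (-60, np.float64(117.0)), (-50, np.float64(111.0)), (-40, np.float64(102.0)), (-30, np.float64(114.0)), (-20, np.float64(111.0)), (-10, np.float64(117.0)), (0, np.float64(118.0)), (10, np.float64(117.0)), (20, np.float64(117.0)), (30, np.float64(114.0)), (40, np.float64(113.0)), (50, np.float64(116.0))]
2 [287 198  36  60 873] [304. 227.] z pct [ 42.  78. 117. 118.] all [607.9  32.6 129.7  59.1 -12.4]
  rim [616.2  30.8  93.2  59.  -12.1] ztop 117.6
  along: [(-80, np.float64(90.0)), (-70, np.float64(95.0)), (-60, np.float64(104.0)), (-50, np.float64(112.0)), (-40, np.float64(115.0)), (-30, np.float64(116.0)), (-20, np.float64(117.0)), (-10, np.float64(118.0)), (0, np.float64(117.0)), (10, np.float64(117.0)), (20, np.float64(117.0)), (30, np.float64(116.0)), (40, np.float64(118.0))]
3 [415 264  44  58 774] [437. 293.] z pct [ 3. 35. 77. 79.] all [ 451.7 -266.2  124.9   60.2   24.3]
  rim [ 467.4 -258.8   90.2   59.5   24.7] ztop 78.5
  along: [(-80, np.float64(49.0)), (-70, np.float64(54.0)), (-60, np.float64(67.0)), (-50, np.float64(74.0)), (-40, np.float64(76.0)), (-30, np.float64(77.0)), (-20, np.float64(77.0)), (-10, np.float64(76.0)), (0, np.float64(78.0)), (10, np.float64(78.0)), (20, np.float64(77.0)), (30, np.float64(77.0)), (40, np.float64(78.0))]
shelf board [657.6  67.6 367.7 245.8  79.7] 40.54031097592065
lip 262 [655.   12.5 234.8  57.9  83.4]
shelf all [659.   65.1 383.1 250.   79.5]
coupling [ 608.  -263.9   70.7   70.2   89.4] 68.47551899908126
can [ 4.054e+02 -2.100e+01  6.390e+01  6.280e+01 -2.000e-01] 93.61509129474774
tee [415.  190.7 113.4  78.6 -80. ] 45.386183086907636
table z 0.5395184383013429
```

```bash
python3 - <<'E'
from h import *
c=dict(np.load("top0.npz")); W=pts(c); g=green(c)
u,v=np.meshgrid(range(640),range(480))
def ln(p,axis):  # p xy ; fitted direction deg
    q=cv2.fitLine(p[:,:2].astype(np.float32),cv2.DIST_HUBER,0,.01,.01).ravel(); return np.degrees(np.arctan2(q[1],q[0])).round(2),q[2:].round(1)
# shelf front edge: for each column lowest board pixel
hs=cv2.cvtColor(c["pixels"],cv2.COLOR_BGR2HSV)
b=(abs(W[...,2]-41)<3)&(v>170)&(v<285)
E=[];R=[]
for col in range(215,352):
    r=np.where(b[:,col])[0]
    if len(r): E.append(W[r.max(),col])
l=(W[...,2]>57)&(W[...,2]<75)&(g==0)
for col in [*range(270,288),*range(326,360)]:
    r=np.where(l[185:225,col])[0]
    if len(r): R.append(W[185+r.min(),col])
print("front edge",ln(np.array(E),0)); print("lip",ln(np.array(R),0))
ob=(abs(W[...,2]-41)<3)&(u>335)&(u<375)&(v>195)&(v<280)
O=[]
for r in range(215,268):
    k=np.where(ob[r])[0]
    if len(k): O.append(W[r,k.max()])
print("open end",ln(np.array(O),0))
for nm,x0,y0,a,z0 in(("stray",610,31,-12.1,40),("ctr",453,-265.5,24.7,0)):
    d=np.array([np.cos(np.radians(a)),np.sin(np.radians(a))]);n=np.array([-d[1],d[0]])
    s=(W[...,:2]-[x0,y0])@d;t=(W[...,:2]-[x0,y0])@n
    print(nm)
    for k in range(-70,70,8):
        print(k,[ (lambda q:int(np.nanmax(q)-z0) if len(q) else None)(W[...,2][(s>=k)&(s<k+8)&(t>=j)&(t<j+8)]) for j in range(-36,36,8)])
C=np.hstack([cv2.resize(c["pixels"][y:y+80,x:x+80],None,fx=5,fy=5,interpolation=cv2.INTER_CUBIC) for x,y in((260,185),(395,255))]); cv2.imwrite("pics/crop1.png",cv2.convertScaleAbs(C,alpha=1.8))
E
```

```text
front edge (np.float32(79.4), array([538.5,  83.4], dtype=float32))
lip (np.float32(79.44), array([674.3,   7.9], dtype=float32))
open end (np.float32(-10.36), array([576.7, -90.9], dtype=float32))
stray
-70 [3, 50, 48, 49, 46, 50, 49, 49, 51]
-62 [41, 59, 28, 38, 37, 34, 7, 18, 55]
-54 [36, 64, 30, 34, 37, 31, 8, 61, 62]
-46 [21, 69, 8, 38, 34, 30, 6, 52, 71]
-38 [63, 76, 27, 34, 38, 33, 6, 49, 79]
-30 [71, 75, 33, 38, 38, 34, 6, 69, 78]
-22 [73, 77, 8, 36, 36, 34, 35, 76, 76]
-14 [75, 77, 8, 40, 41, 36, 40, 71, 78]
-6 [66, 77, 54, 56, 51, 51, 55, 79, 76]
2 [78, 77, 58, 61, 54, 55, 58, 72, 79]
10 [76, 77, 57, 60, 56, 54, 57, 74, 77]
18 [73, 79, 50, 54, 43, 35, 52, 74, 77]
26 [57, 77, 5, 35, 35, 32, 7, 75, 77]
34 [77, 78, 32, 37, 39, 37, 9, 66, 75]
42 [72, 76, 78, 76, 76, 76, 78, 78, 79]
50 [26, 77, 78, 75, 76, 76, 77, 77, 78]
58 [26, 22, 31, 28, 25, 27, 28, 26, 24]
66 [27, 28, 28, 29, 27, 27, 27, 28, 24]
ctr
-70 [5, 4, 3, 5, 2, 5, 3, 5, 3]
-62 [43, 51, 46, 48, 48, 50, 49, 51, 47]
-54 [54, 56, 40, 48, 36, 40, 44, 50, 59]
-46 [61, 63, 36, 31, 30, 37, 34, 60, 60]
-38 [70, 69, 38, 38, 36, 40, 36, 67, 68]
-30 [74, 78, 38, 34, 36, 37, 34, 74, 72]
-22 [77, 80, 35, 33, 38, 37, 38, 75, 74]
-14 [76, 76, 7, 30, 37, 39, 35, 79, 76]
-6 [76, 82, 6, 55, 56, 60, 49, 79, 75]
2 [77, 73, 7, 60, 57, 56, 48, 76, 77]
10 [78, 79, 6, 52, 57, 54, 36, 76, 76]
18 [77, 76, 33, 55, 57, 56, 37, 77, 80]
26 [75, 79, 38, 56, 60, 56, 48, 78, 76]
34 [76, 78, 40, 55, 59, 56, 52, 75, 76]
42 [77, 77, 39, 33, 33, 37, 33, 76, 77]
50 [78, 76, 7, 9, 9, 7, 3, 78, 79]
58 [79, 77, 79, 77, 78, 81, 76, 79, 75]
66 [4, 5, 4, 6, 5, 3, 3, 4, 4]
```

View pics/crop1.png

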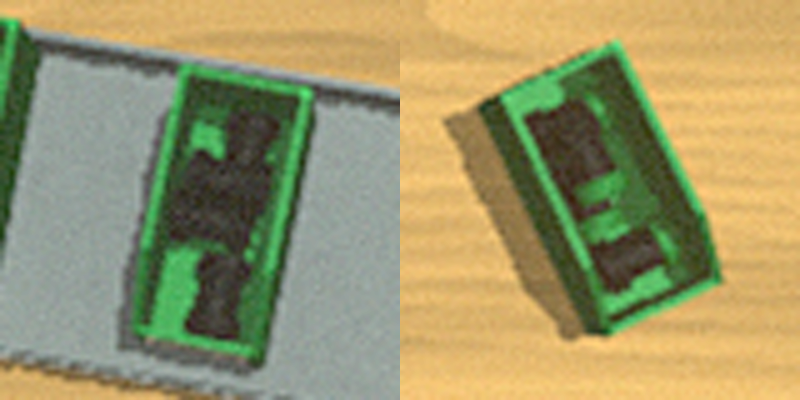

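Request:
drive_tool(deltas=[[[0.576,-0.622,0,0.0242],[0.576,-0.622,0,0],[0.576,-0.622,0,0],[0.576,-0.622,0,0],[0.576,-0.622,0,0],[0.576,-0.622,0,0],[0.576,-0.622,0,0],[0.576,-0.622,0,0]]], gripper=1, force=40)

```text
time_s: 0.9
ee_pos: [373.4, 280.9, 231.1]
ee_rot: [0.0, 0.994, -0.105, -0.0]
wrist_force: [0.5, 0.2, -0.2]
finger_gap: 1.0
gripper_force: 0.0
```

Request:
drive_tool(deltas=[[[0.576,-0.622,0,0],[0.576,-0.622,0,0],[0.576,-0.622,0,0],[0.576,-0.622,0,0],[0.576,-0.622,0,0],[0.576,-0.622,0,0],[0.576,-0.622,0,0],[0.576,-0.622,0,0]]])

```text
time_s: 1.7
ee_pos: [603.9, 32.2, 230.8]
ee_rot: [0.0, 0.994, -0.105, -0.0]
wrist_force: [0.5, 0.4, 0.8]
finger_gap: 0.999
gripper_force: 0.0
```

Request:
drive_tool(deltas=[[[0,0,0,0],[0,0,0,0]]])

```text
time_s: 1.9
ee_pos: [603.2, 32.8, 230.0]
ee_rot: [0.0, 0.994, -0.106, -0.001]
wrist_force: [0.3, 0.8, -0.8]
finger_gap: 1.002
gripper_force: 0.0
```

```bash
cat >> h.py <<'E'
def st():
    from scipy.spatial.transform import Rotation as R
    s=env.read_state(); q=s["ee_rot"]; r=R.from_quat([q[1],q[2],q[3],q[0]]).as_matrix()
    print("t",round(s["time_s"],2),"pos",s["ee_pos"].round(1),"yline",round(np.degrees(np.arctan2(r[1,1],r[0,1]))%180,2),"tilt",r[:2,2].round(3),"F",s["wrist_force"].round(1),"gap",round(s["finger_gap"]*85,1),s["joint_positions"].round(2))
E
python3 -c "
from h import *; st()"
```

```text
t 1.9 pos [603.2  32.8 230. ] yline 77.79 tilt [-0.002 -0.   ] F [ 0.3  0.8 -0.8] gap 85.2 [ 0.31  0.37  0.26 -0.   -1.47  1.05]
```

Request:
drive_tool(deltas=[[[0,0,-0.8,0],[0,0,-0.8,0],[0,0,-0.6,0],[0,0,-0.4,0],[0,0,-0.3,0],[0,0,-0.3,0],[0,0,0,0]]])

```text
time_s: 2.6
ee_pos: [600.9, 34.5, 69.3]
ee_rot: [0.0, 0.994, -0.105, -0.002]
wrist_force: [-0.7, 0.5, -0.5]
finger_gap: 1.002
gripper_force: 0.0
```

Request:
drive_tool(deltas=[[[0,0,0,0],[0,0,0,0],[0,0,0,0],[0,0,0,0],[0,0,0,0],[0,0,0,0],[0,0,0,0]]], gripper=-1, force=40)

```text
time_s: 3.3
ee_pos: [603.8, 34.0, 72.8]
ee_rot: [-0.0, 0.994, -0.105, 0.001]
wrist_force: [-1.4, 1.6, 7.0]
finger_gap: 0.697
gripper_force: 46.0
```

```bash
python3 -c "
from h import *; st()"
```

```text
t 3.3 pos [603.8  34.   72.8] yline 77.94 tilt [0.002 0.   ] F [-1.4  1.6  7. ] gap 59.3 [ 0.31  0.45 -0.02  0.   -1.1   1.05]
```

Request:
drive_tool(deltas=[[[0,0,0.08,0],[0,0,0,0.0125],[0.075,0.195,0,0],[0.075,0.195,0,0],[0.075,0.195,0,0],[0.075,0.195,0,0],[0,0,0,0],[0,0,0,0]]])

```text
time_s: 4.1
ee_pos: [618.1, 73.1, 75.0]
ee_rot: [0.0, 0.996, -0.092, -0.0]
wrist_force: [-0.1, 0.2, -4.5]
finger_gap: 0.7
gripper_force: 45.0
```

```bash
cat >> h.py <<'E'
def side_top(n):
    c=capture("top"); cv2.imwrite(f"pics/{n}.png",c["pixels"]); return c
E
python3 - <<'E'
from h import *; st()
c=capture("side"); cv2.imwrite("pics/s1.png",cv2.resize(c["pixels"][190:390,220:420],None,fx=3,fy=3))
E
```

```text
t 4.1 pos [618.1  73.1  75. ] yline 79.45 tilt [-0. -0.] F [-0.1  0.2 -4.5] gap 59.5 [ 0.37  0.48  0.04 -0.   -1.13  1.02]
```

View pics/s1.png

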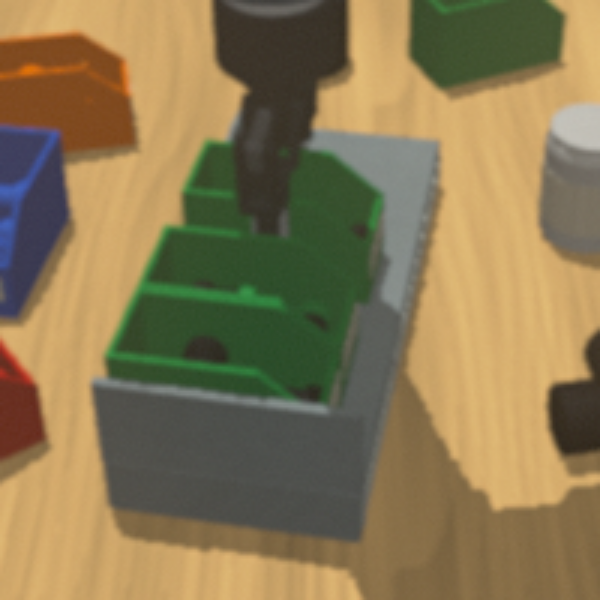

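Finger sits between stray and bin_next with room; bin is lifted straight. Lower and release.

Request:
drive_tool(deltas=[[[0,0,-0.03,0],[0,0,-0.03,0],[0,0,-0.02,0],[0,0,0,0]]])

```text
time_s: 4.55
ee_pos: [618.1, 72.3, 72.8]
ee_rot: [0.0, 0.996, -0.092, 0.001]
wrist_force: [-4.8, 0.7, 4.8]
finger_gap: 0.698
gripper_force: 46.0
```

Request:
drive_tool(deltas=[[[0,0,0,0],[0,0,0,0],[0,0,0,0],[0,0,0,0]]], gripper=0.85)

```text
time_s: 4.95
ee_pos: [618.3, 72.6, 71.3]
ee_rot: [-0.0, 0.996, -0.092, 0.0]
wrist_force: [-0.2, 0.5, 0.4]
finger_gap: 0.927
gripper_force: 0.0
```

Request:
drive_tool(deltas=[[[0,0,0.4,0],[0,0,0.8,0],[0,0,0.8,0],[0,0,0.4,0],[-0.18,-0.98,0,0],[-0.18,-0.98,0,0],[-0.18,-0.98,0,0],[0,0,0,0]]], gripper=1)

```text
time_s: 5.75
ee_pos: [590.0, -79.4, 191.8]
ee_rot: [0.001, 0.995, -0.095, 0.0]
wrist_force: [-0.6, 0.3, 0.7]
finger_gap: 1.0
gripper_force: 0.0
```

Request:
drive_tool(deltas=[[[-0.72,0,0.2,0],[-0.8,0,0.2,0],[-0.8,0,0,0],[-0.8,0,0,0],[-0.8,0,0,0]]], gripper=-1)

```text
time_s: 6.25
ee_pos: [393.7, -74.4, 211.2]
ee_rot: [-0.0, 0.996, -0.092, 0.0]
wrist_force: [0.2, -0.1, 0.9]
finger_gap: 0.143
gripper_force: 0.0
```

```bash
cat >> h.py <<'E'
def meas(n):
    c=capture("top"); np.savez(n+".npz",**c); W=pts(c); g=green(c)
    k,L,s_,ce=cv2.connectedComponentsWithStats(cv2.morphologyEx(g,cv2.MORPH_CLOSE,np.ones((3,3))))
    for i in range(1,k):
        if s_[i,4]<150: continue
        p=W[(L==i)&(g>0)]; p=p[np.isfinite(p[:,0])]; zt=np.percentile(p[:,2],98)
        print(ce[i].round(),s_[i,4],"ztop",zt.round(1),"rim",rect(p[p[:,2]>zt-8]),"all",rect(p))
        d=np.array([.983,-.184]);nn=np.array([.184,.983]); q=p[:,:2]-[611.6,82]; zr=p[:,2]>zt-8
        X=q@d;Y=q@nn
        # rear edge and side edges in the shelf frame, by slices
        if zt>100:
            for a in range(int(Y.min())//15*15,int(Y.max()),15):
                m=(Y>=a)&(Y<a+15)
                if m.sum()>10: print("   y",a,"x max rim",np.percentile(X[m&zr],98).round(1),"xmin",np.percentile(X[m],1).round(1))
            for b in(-15,0,15,30,45): 
                m=zr&(X>=b)&(X<b+15); print("   x",b,"y range",np.percentile(Y[m],[1,99]).round(1))
E
python3 - <<'E'
from h import *; st(); meas("m1")
E
```

```text
t 6.25 pos [393.7 -74.4 211.2] yline 79.4 tilt [0. 0.] F [ 0.2 -0.1  0.9] gap 12.1 [ 0.21 -0.04 -0.28  0.   -1.33  1.18]
[236. 213.] 2152 ztop 117.5 rim [654.2 190.3 120.   92.5  79.1] all [641.1 192.6 120.5 119.5  79.3]
   y 45 x max rim 65.3 xmin -50.3
   y 60 x max rim 67.2 xmin -50.5
   y 75 x max rim 67.7 xmin -50.3
   y 90 x max rim 67.3 xmin -50.7
   y 105 x max rim 66.4 xmin -50.6
   y 120 x max rim 67.9 xmin -50.9
   y 135 x max rim 67.7 xmin -50.5
   y 150 x max rim 67.1 xmin -50.5
   y 165 x max rim 67.0 xmin -50.4
   x -15 y range [ 54.8 173.7]
   x 0 y range [ 54.6 172.8]
   x 15 y range [ 54.8 173.3]
   x 30 y range [ 54.5 173.4]
   x 45 y range [ 54.3 173.3]
[286. 221.] 901 ztop 118.2 rim [631.8  69.9  89.2  59.  -10.8] all [617.   72.6 119.3  59.2 -10.7]
   y -45 x max rim 65.2 xmin -51.9
   y -30 x max rim 66.3 xmin -51.8
   y -15 x max rim 66.5 xmin -52.4
   y 0 x max rim 65.9 xmin -51.3
   y 15 x max rim 65.4 xmin -51.7
   x -15 y range [-37.4  21.2]
   x 0 y range [-37.5  20.8]
   x 15 y range [-37.5  20.5]
   x 30 y range [-37.5  21.2]
   x 45 y range [-37.5  20.6]
[437. 294.] 821 ztop 78.4 rim [ 466.7 -259.1   91.5   59.6   23.8] all [ 451.9 -266.3  124.5   60.6   24. ]
```

Request:
drive_tool(deltas=[[[0.842,0.338,0,0],[0.842,0.338,0,0],[0.842,0.338,0,0],[0.842,0.338,0,0],[0.842,0.338,0,0],[0,0,0,0],[0,0,-0.8,0],[0,0,-0.8,0]]])

```text
time_s: 7.1
ee_pos: [606.6, 10.6, 131.0]
ee_rot: [-0.0, 0.996, -0.092, 0.001]
wrist_force: [-0.4, 0.8, -1.0]
finger_gap: 0.001
gripper_force: 0.0
```

Request:
drive_tool(deltas=[[[0,0,-0.7,0],[0,0,-0.4,0],[0,0,-0.22,0],[0,0,0,0],[0.037,0.197,0,0],[0,0,0,0]]])

```text
time_s: 7.7
ee_pos: [608.9, 20.3, 67.2]
ee_rot: [-0.0, 0.996, -0.092, 0.002]
wrist_force: [-0.2, -1.9, 2.7]
finger_gap: 0.003
gripper_force: 0.0
```

```bash
python3 -c "
from h import *; st(); p=env.read_state()['ee_pos'][:2]-[611.6,82]; print(p@[.983,-.184],p@[.184,.983])"
```

```text
t 7.7 pos [608.9  20.3  67.2] yline 79.44 tilt [0.004 0.   ] F [-0.2 -1.9  2.7] gap 0.3 [ 0.29  0.46 -0.02  0.   -1.09  1.1 ]
8.679005840599219 -61.11198806940174
```

Request:
drive_tool(deltas=[[[0,0,0,0],[0,0,0,0]]])

```text
time_s: 7.9
ee_pos: [608.2, 19.9, 66.4]
ee_rot: [-0.0, 0.996, -0.092, 0.001]
wrist_force: [-0.4, -2.1, 3.8]
finger_gap: 0.002
gripper_force: 0.0
```

Request:
drive_tool(deltas=[[[0.018,0.098,0,0],[0.018,0.098,0,0],[0,0,0,0],[0,0,0,0]]])

```text
time_s: 8.3
ee_pos: [609.7, 29.4, 66.0]
ee_rot: [0.0, 0.996, -0.092, 0.001]
wrist_force: [-1.5, -4.1, 4.6]
finger_gap: -0.0
gripper_force: 0.0
```

```bash
cat >> h.py <<'E'
def sp():
    s=env.read_state(); p=s['ee_pos'][:2]-[611.6,82]; f=s["wrist_force"][:2]; D=np.array([[.983,-.184],[.184,.983]]); print("shelf xy",(D@p).round(1),"F",(D@f).round(1))
E
python3 -c "
from h import *; st(); sp(); meas('m2')"
```

```text
t 8.3 pos [609.7  29.4  66. ] yline 79.41 tilt [ 0.001 -0.   ] F [-1.5 -4.1  4.6] gap -0.0 [ 0.3   0.47 -0.01  0.   -1.09  1.08]
shelf xy [  7.8 -52.1] F [-0.8 -4.3]
[276. 237.] 299 ztop 113.4 rim [588.3  95.4  56.7  12.3  88.4] all [588.1  95.6  57.5  51.5  80. ]
   y -30 x max rim -15.1 xmin -50.9Traceback (most recent call last):
  File "<string>", line 2, in <module>
    from h import *; st(); sp(); meas('m2')
                                 ~~~~^^^^^^
  File "h.py", line 36, in meas
    if m.sum()>10: print("   y",a,"x max rim",np.percentile(X[m&zr],98).round(1),"xmin",np.percentile(X[m],1).round(1))
                                              ~~~~~~~~~~~~~^^^^^^^^^^^^
    return _quantile_unchecked(
        a, q, axis, out, overwrite_input, method, keepdims, weights)
    return _ureduce(a,
                    func=_quantile_ureduce_func,
    ...<5 lines>...
                    overwrite_input=overwrite_input,
                    method=method)
    r = func(a, **kwargs)
    result = _quantile(arr,
                       quantiles=q,
    ...<2 lines>...
                       out=out,
                       weights=wgt)
    slices_having_nans = np.isnan(arr[-1, ...])
                                  ~~~^^^^^^^^^
IndexError: index -1 is out of bounds for axis 0 with size 0
```

```bash
python3 - <<'E'
from h import *
a=capture("side")["pixels"][170:340,230:430]; b=capture("top")["pixels"][150:320,190:390]
cv2.imwrite("pics/s2.png",cv2.convertScaleAbs(np.hstack([cv2.resize(i,None,fx=2,fy=3,interpolation=2) if 0 else cv2.resize(i,(400,340)) for i in(a,b)]),alpha=1.5))
E
```

```text
(no output)
```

View pics/s2.png

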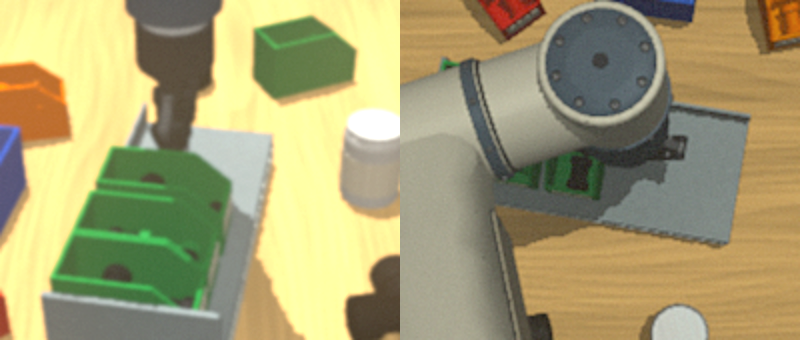

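Side crop: the stray is upright, gripper presses near its rim (165,130). The thick upper finger is touching the rim, so I back off, raise and push with the straight finger part.

Request:
drive_tool(deltas=[[[-0.022,-0.118,0,0],[0,0,0.25,0],[0,0,0.25,0],[0,0,0,0]]])

```text
time_s: 8.85
ee_pos: [609.8, 24.3, 93.1]
ee_rot: [-0.001, 0.996, -0.092, 0.002]
wrist_force: [-0.5, 0.2, -0.6]
finger_gap: 0.003
gripper_force: 0.0
```

Request:
drive_tool(deltas=[[[0.022,0.118,0,0],[0.018,0.098,0,0],[0.018,0.098,0,0],[0,0,0,0]]])

```text
time_s: 9.25
ee_pos: [611.0, 40.5, 89.8]
ee_rot: [0.0, 0.996, -0.092, -0.0]
wrist_force: [0.8, -0.8, 0.7]
finger_gap: -0.004
gripper_force: 0.0
```

```bash
python3 -c "
from h import *; st(); sp()"
```

```text
t 9.25 pos [611.   40.5  89.8] yline 79.46 tilt [-0.001 -0.   ] F [ 0.8 -0.8  0.7] gap -0.3 [ 0.32  0.45  0.03 -0.   -1.15  1.07]
shelf xy [  7.  -40.9] F [ 1.  -0.7]
```

Request:
drive_tool(deltas=[[[0.018,0.08,0,0],[0.018,0.08,0,0],[0,0,0,0]]])

```text
time_s: 9.55
ee_pos: [612.8, 47.8, 90.1]
ee_rot: [0.0, 0.996, -0.092, -0.0]
wrist_force: [-0.1, -1.4, 0.2]
finger_gap: 0.002
gripper_force: 0.5
```

Request:
drive_tool(deltas=[[[0.018,0.08,0,0],[0.009,0.04,0,0],[0,0,0,0]]])

```text
time_s: 9.85
ee_pos: [614.3, 53.6, 90.3]
ee_rot: [0.0, 0.996, -0.092, 0.0]
wrist_force: [-0.3, -3.2, 0.5]
finger_gap: -0.004
gripper_force: 1.3
```

```bash
python3 - <<'E'
from h import *; st(); sp()
c=capture("top"); W=pts(c); g=green(c); u,v=np.meshgrid(range(640),range(480))
q=W[...,:2]-[611.6,82]; X=q@[.983,-.184]; Y=q@[.184,.983]
m=(g>0)&(W[...,2]>100)
for b in range(-60,75,10):
    k=m&(X>=b)&(X<b+10)
    if k.sum()>8: print(b,np.unique((Y[k]//3*3).round())[:40].astype(int))
E
```

```text
t 9.85 pos [614.3  53.6  90.3] yline 79.41 tilt [ 0. -0.] F [-0.3 -3.2  0.5] gap -0.3 [ 0.34  0.46  0.04  0.   -1.15  1.05]
shelf xy [  7.9 -27.4] F [ 0.3 -3.2]
-30 [-15 -12  42  45  54  57]
-20 [-15 -12  42  45  54  57]
```

Request:
drive_tool(deltas=[[[0.009,0.04,0,0],[0.009,0.04,0,0],[0.004,0.02,0,0],[0,0,0,0]]])

```text
time_s: 10.3
ee_pos: [615.3, 58.8, 90.2]
ee_rot: [-0.0, 0.996, -0.092, -0.0]
wrist_force: [-0.3, -3.4, 0.5]
finger_gap: -0.001
gripper_force: 1.3
```

Request:
drive_tool(deltas=[[[0.0037,0.0197,0,0],[0,0,0,0]]])

```text
time_s: 10.5
ee_pos: [615.5, 59.7, 90.2]
ee_rot: [-0.0, 0.996, -0.092, -0.0]
wrist_force: [0.2, -2.9, 0.7]
finger_gap: -0.003
gripper_force: 1.4
```

```bash
cat >> h.py <<'E'
def gaps():
    c=capture("top"); W=pts(c); g=green(c)
    q=W[...,:2]-[611.6,82]; X=q@[.983,-.184]; Y=q@[.184,.983]; m=(g>0)&(W[...,2]>100)
    for b in range(-30,70,10):
        k=m&(X>=b)&(X<b+10)
        if k.sum()>8:
            y=np.sort(Y[k]); j=np.where(np.diff(y)>3)[0]; print(b,"ends",np.r_[y[0],np.c_[y[j],y[j+1]].ravel(),y[-1]].round(1))
E
python3 -c "
from h import *; st(); sp(); gaps()"
```

```text
t 10.5 pos [615.5  59.7  90.2] yline 79.41 tilt [-0.  0.] F [ 0.2 -2.9  0.7] gap -0.2 [ 0.35  0.46  0.05 -0.   -1.15  1.04]
shelf xy [  7.9 -21.2] F [ 0.7 -2.8]
-30 ends [-6.9 -3.7 48.5 51.3 55.6 58.2]
-20 ends [-7.1 -2.5 48.9 59.3]
-10 ends [49.1 58.2]
```

Still gliding (~3 N); keep on by 1 mm steps.

Request:
drive_tool(deltas=[[[0.0037,0.0197,0,0],[0,0,0,0]]])

```text
time_s: 10.75
ee_pos: [615.7, 60.7, 90.3]
ee_rot: [-0.0, 0.996, -0.092, 0.0]
wrist_force: [-0.3, -3.7, 0.7]
finger_gap: -0.003
gripper_force: 1.5
```

Request:
drive_tool(deltas=[[[0.0037,0.0197,0,0],[0,0,0,0]]])

```text
time_s: 10.95
ee_pos: [615.4, 61.5, 89.6]
ee_rot: [0.0, 0.996, -0.092, -0.001]
wrist_force: [-0.2, -3.0, -1.7]
finger_gap: -0.003
gripper_force: 1.7
```

```bash
python3 -c "
from h import *; st(); sp(); gaps()"
```

```text
t 10.95 pos [615.4  61.5  89.6] yline 79.39 tilt [-0.001 -0.   ] F [-0.2 -3.  -1.7] gap -0.3 [ 0.35  0.46  0.05 -0.   -1.16  1.03]
shelf xy [  7.5 -19.4] F [ 0.3 -3. ]
-30 ends [-5.2 -1.6 50.7 58.3]
-20 ends [-4.7 -2.7 50.4 58.7]
-10 ends [50.4 57.9]
```

Request:
drive_tool(deltas=[[[0.0018,0.01,0,0],[0,0,0,0]]])

```text
time_s: 11.2
ee_pos: [615.5, 61.7, 89.7]
ee_rot: [0.0, 0.996, -0.092, -0.001]
wrist_force: [-1.7, -5.0, -1.5]
finger_gap: -0.002
gripper_force: 2.4
```

```bash
python3 -c "
from h import *; st(); sp(); gaps()"
```

```text
t 11.2 pos [615.5  61.7  89.7] yline 79.4 tilt [-0.001 -0.001] F [-1.7 -5.  -1.5] gap -0.2 [ 0.35  0.46  0.05  0.   -1.16  1.03]
shelf xy [  7.5 -19.2] F [-0.8 -5.3]
-30 ends [-4.9 -1.1 50.9 58.5]
-20 ends [-4.2 -2.5 51.  58.9]
-10 ends [51.1 58. ]
```

Request:
drive_tool(deltas=[[[0.0015,0.008,0,0],[0,0,0,0]]])

```text
time_s: 11.45
ee_pos: [615.5, 61.9, 89.9]
ee_rot: [0.001, 0.996, -0.092, -0.001]
wrist_force: [-0.6, -5.6, -2.0]
finger_gap: -0.001
gripper_force: 2.8
```

Request:
drive_tool(deltas=[[[-0.09,-0.49,0,0],[-0.09,-0.49,0,0],[0,-0.2,0.9,0],[0,-0.2,0.9,0],[-0.9,-0.3,0.3,0],[-0.9,-0.3,0,0],[-0.9,-0.3,0,0],[-0.7,-0.5,0,0]]], gripper=1)

```text
time_s: 12.25
ee_pos: [435.9, -75.6, 196.2]
ee_rot: [-0.001, 0.996, -0.092, 0.002]
wrist_force: [0.7, -0.6, 0.6]
finger_gap: 1.003
gripper_force: 0.0
```

```bash
sed -i 's/if m.sum()>10:/if (m\&zr).sum()>5:/' h.py; python3 -c "
from h import *; st(); meas('m3'); gaps()"
```

```text
t 12.25 pos [435.9 -75.6 196.2] yline 79.5 tilt [0.004 0.002] F [ 0.7 -0.6  0.6] gap 85.2 [ 0.18  0.05 -0.22 -0.   -1.29  1.2 ]
[247. 214.] 2893 ztop 118.2 rim [648.4 160.5 179.8  94.8  80. ] all [635.2 163.2 180.2 120.   79.4]
   y -15 x max rim 66.3 xmin -50.7
   y 0 x max rim 67.1 xmin -50.9
   y 15 x max rim 66.9 xmin -51.0
   y 30 x max rim 67.6 xmin -50.6
   y 45 x max rim 66.1 xmin -50.7
   y 60 x max rim 67.0 xmin -50.5
   y 75 x max rim 67.3 xmin -50.1
   y 90 x max rim 67.7 xmin -50.7
   y 105 x max rim 65.9 xmin -50.5
   y 120 x max rim 67.6 xmin -50.8
   y 135 x max rim 67.4 xmin -50.7
   y 150 x max rim 67.0 xmin -50.7
   y 165 x max rim 67.0 xmin -50.4
   x -15 y range [ -4.9 173.3]
   x 0 y range [ -5.4 172.6]
   x 15 y range [ -5.2 172.5]
   x 30 y range [ -5.  173.4]
   x 45 y range [ -5.1 172.9]
[436. 294.] 872 ztop 78.2 rim [ 466.1 -259.7   92.6   60.3   23.9] all [ 451.5 -266.3  124.8   60.9   24.2]
-30 ends [ -5.6  -1.1  50.6  58.3 111.5 118.5 170.8 174.4]
-20 ends [ -5.3  -1.7  50.4  59.3 111.3 119.1 170.7 174.1]
-10 ends [ -5.7  -2.4  50.4  59.  110.3 119.  170.9 173.3]
0 ends [ -6.2  -1.5  50.5  58.5 111.3 118.7 170.9 173.2]
10 ends [ -5.6  -1.8  50.5  59.5 110.7 118.6 170.7 173.8]
20 ends [ -5.3  -1.5  50.3  59.5 110.7 118.6 170.9 172.9]
30 ends [ -5.8  -1.1  49.8  60.  111.3 120.3 170.6 174.4]
40 ends [ -5.5  -1.4  50.3  59.3 110.6 119.7 171.1 174.1]
50 ends [ -5.4  -1.3  50.7  59.3 110.2 119.4 170.9 173.9]
60 ends [ -5.4  19.   22.  104.2 107.4 173.9]
```

Request:
drive_tool(deltas=[[[0.07,-0.76,0,0.058],[0.07,-0.76,0,0.058],[0.07,-0.76,0,0.058],[0.07,-0.76,0,0.058],[0.07,-0.76,0,0.058],[0,0,0,0],[0,0,0,0]]])

```text
time_s: 13.05
ee_pos: [455.6, -266.7, 195.3]
ee_rot: [-0.0, 0.978, 0.209, 0.001]
wrist_force: [0.2, 0.6, 0.7]
finger_gap: 0.997
gripper_force: 0.0
```

```bash
python3 -c "
from h import *; st()"
```

```text
t 13.05 pos [ 455.6 -266.7  195.3] yline 114.07 tilt [0.002 0.001] F [0.2 0.6 0.7] gap 84.7 [-0.23  0.22 -0.02 -0.   -1.32  2.22]
```

Request:
drive_tool(deltas=[[[-0.04,0.03,-0.8,0],[0,0,-0.8,0],[0,0,-0.7,0],[0,0,-0.5,0],[0,0,-0.3,0],[0,0,-0.18,0],[0,0,0,0],[0,0,0,0]]])

```text
time_s: 13.85
ee_pos: [453.6, -264.8, 32.3]
ee_rot: [0.0, 0.978, 0.21, 0.001]
wrist_force: [0.4, 0.6, 0.1]
finger_gap: 0.997
gripper_force: 0.0
```

Request:
drive_tool(deltas=[[[0,0,0,0],[0,0,0,0],[0,0,0,0],[0,0,0,0],[0,0,0,0],[0,0,0,0],[0,0,0,0]]], gripper=-1, force=50)

```text
time_s: 14.55
ee_pos: [453.3, -265.1, 32.4]
ee_rot: [0.0, 0.978, 0.21, 0.001]
wrist_force: [-0.8, 2.8, 6.9]
finger_gap: 0.698
gripper_force: 55.9
```

Request:
drive_tool(deltas=[[[0,0,0.1,0],[0,0,0.3,0],[0,0,0.5,0],[0,0,0.8,0],[0,0,0.8,0],[0,0,0.5,0],[0,0,0,0]]])

```text
time_s: 15.25
ee_pos: [454.1, -265.8, 184.9]
ee_rot: [0.002, 0.978, 0.21, 0.003]
wrist_force: [0.3, -1.3, -4.2]
finger_gap: 0.694
gripper_force: 56.0
```

```bash
python3 -c "
from h import *; st()"
```

```text
t 15.25 pos [ 454.1 -265.8  184.9] yline 114.2 tilt [ 0.006 -0.002] F [ 0.3 -1.3 -4.2] gap 59.0 [-0.23  0.22 -0.05  0.   -1.29  2.22]
```

Request:
drive_tool(deltas=[[[0.385,0.703,0,-0.058],[0.385,0.703,0,-0.058],[0.385,0.703,0,-0.058],[0.385,0.703,0,-0.058],[0.385,0.703,0,-0.058],[0.385,0.703,0,0],[0.385,0.703,0,0],[0.385,0.703,0,0]]])

```text
time_s: 16.05
ee_pos: [605.7, 17.8, 178.6]
ee_rot: [0.0, 0.996, -0.092, -0.002]
wrist_force: [0.2, -0.8, -4.1]
finger_gap: 0.703
gripper_force: 56.2
```

Request:
drive_tool(deltas=[[[0,0,0,0],[0,0,-0.6,0],[0,0,-0.6,0],[0,0,-0.4,0],[0,0,-0.2,0],[0,0,0,0],[0,0,0,0]]])

```text
time_s: 16.75
ee_pos: [606.9, 16.0, 91.7]
ee_rot: [0.0, 0.996, -0.092, 0.0]
wrist_force: [-0.6, 0.0, -4.1]
finger_gap: 0.698
gripper_force: 56.7
```

```bash
python3 - <<'E'
from h import *; st();sp()
c=capture("side"); cv2.imwrite("pics/s3.png",cv2.resize(c["pixels"][170:370,220:420],None,fx=3,fy=3))
E
```

```text
t 16.75 pos [606.9  16.   91.7] yline 79.41 tilt [ 0.001 -0.   ] F [-0.6  0.  -4.1] gap 59.3 [ 0.28  0.44  0.01  0.   -1.14  1.1 ]
shelf xy [  7.5 -65.8] F [-0.6 -0.1]
```

View pics/s3.png

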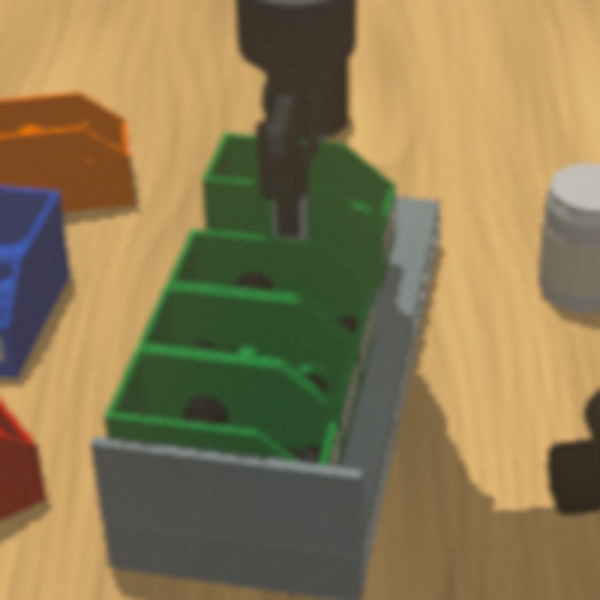

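Carried bin upright above the free board, gap to the stray visible; the other three are flush. Lower gently.

Request:
drive_tool(deltas=[[[0.018,-0.003,-0.12,0],[0,0,-0.1,0],[0,0,-0.08,0],[0,0,-0.04,0],[0,0,0,0],[0,0,0,0]]])

```text
time_s: 17.4
ee_pos: [607.5, 16.0, 74.4]
ee_rot: [0.0, 0.996, -0.092, 0.0]
wrist_force: [0.7, 0.4, -4.5]
finger_gap: 0.694
gripper_force: 56.7
```

Request:
drive_tool(deltas=[[[0,0,-0.02,0],[0,0,0,0]]])

```text
time_s: 17.6
ee_pos: [607.5, 16.0, 73.3]
ee_rot: [-0.0, 0.996, -0.092, 0.0]
wrist_force: [0.8, 0.8, -4.3]
finger_gap: 0.7
gripper_force: 56.7
```

Request:
drive_tool(deltas=[[[0,0,-0.02,0],[0,0,0,0]]])

```text
time_s: 17.8
ee_pos: [607.6, 16.0, 72.5]
ee_rot: [-0.0, 0.996, -0.092, 0.0]
wrist_force: [0.5, 0.1, -3.8]
finger_gap: 0.695
gripper_force: 56.7
```

Request:
drive_tool(deltas=[[[0,0,-0.01,0],[0,0,0,0]]])

```text
time_s: 18.0
ee_pos: [607.6, 16.1, 72.5]
ee_rot: [0.0, 0.996, -0.092, 0.0]
wrist_force: [-1.9, 1.0, 1.2]
finger_gap: 0.696
gripper_force: 57.3
```

Request:
drive_tool(deltas=[[[0,0,0,0],[0,0,0,0],[0,0,0,0],[0,0,0,0]]], gripper=0.85)

```text
time_s: 18.4
ee_pos: [607.7, 16.0, 71.9]
ee_rot: [-0.0, 0.996, -0.092, 0.0]
wrist_force: [0.2, -0.3, -0.2]
finger_gap: 0.922
gripper_force: 0.0
```

Request:
drive_tool(deltas=[[[0,0,0.4,0],[0,0,0.8,0],[0,0,0.8,0],[0,0,0.4,0],[-0.15,-0.9,0,0],[-0.8,-0.2,0,0],[-0.8,0,0,0],[-0.8,0,0,0]]])

```text
time_s: 19.2
ee_pos: [478.6, -39.7, 191.5]
ee_rot: [0.0, 0.996, -0.093, 0.0]
wrist_force: [-0.2, -0.3, 0.5]
finger_gap: 0.925
gripper_force: 0.0
```

Request:
drive_tool(deltas=[[[-0.8,0,0,0],[-0.8,0,0,0],[0,0,0,0]]], gripper=-1)

```text
time_s: 19.5
ee_pos: [396.1, -39.4, 192.2]
ee_rot: [-0.001, 0.996, -0.092, 0.0]
wrist_force: [1.5, -0.2, 0.9]
finger_gap: 0.426
gripper_force: 0.0
```

```bash
python3 -c "
from h import *; st();sp(); meas('m4'); gaps()"
```

```text
t 19.5 pos [396.1 -39.4 192.2] yline 79.42 tilt [0.001 0.001] F [ 1.5 -0.2  0.9] gap 36.3 [ 0.3  -0.03 -0.32 -0.   -1.28  1.09]
shelf xy [-189.5 -159. ] F [1.6 0.1]
[247. 214.] 2944 ztop 117.9 rim [648.4 160.9 180.2  92.5  79.2] all [635.5 164.3 182.8 119.2  79.3]
   y -15 x max rim 66.3 xmin -50.8
   y 0 x max rim 66.6 xmin -50.9
   y 15 x max rim 67.5 xmin -51.3
   y 30 x max rim 67.3 xmin -51.0
   y 45 x max rim 66.0 xmin -50.6
   y 60 x max rim 67.4 xmin -50.6
   y 75 x max rim 67.3 xmin -50.2
   y 90 x max rim 67.9 xmin -50.7
   y 105 x max rim 66.0 xmin -50.5
   y 120 x max rim 67.2 xmin -50.7
   y 135 x max rim 67.0 xmin -50.6
   y 150 x max rim 67.4 xmin -50.6
   y 165 x max rim 67.0 xmin -50.5
   x -15 y range [ -5.6 173.8]
   x 0 y range [ -5.1 172.9]
   x 15 y range [ -5.3 173.2]
   x 30 y range [ -5.1 173.3]
   x 45 y range [ -5.  173.4]
[312. 224.] 1184 ztop 118.0 rim [621.2  13.8  93.4  59.  -10.5] all [619.4  14.1 141.2  59.1 -10.5]
   y -105 x max rim 65.8 xmin -50.3
   y -90 x max rim 68.2 xmin -50.1
   y -75 x max rim 68.4 xmin -50.1
   y -60 x max rim 68.2 xmin -50
[... 297 characters left out ...]
6 -36.   -5.4  -1.8  50.6  59.  111.3 118.5 170.4 173.8]
-10 ends [-94.8 -90.7 -39.  -35.5  -5.6  -2.3  50.   59.5 110.6 118.2 170.8 173.7]
0 ends [-94.7 -90.7 -38.8 -36.5  -5.6  -1.4  50.5  58.8 110.6 119.3 171.1 173.3]
10 ends [-94.4 -90.8 -39.3 -36.8  -5.3  -1.6  50.4  58.7 111.  118.7 170.3 173.1]
20 ends [-94.7 -91.2 -38.6 -36.1  -5.5  -0.9  50.4  59.6 110.7 119.8 171.3 173.6]
30 ends [-94.7 -90.7 -38.5 -36.2  -5.6  -1.2  49.9  59.6 111.2 119.  170.6 173.2]
40 ends [-94.8 -90.9 -38.9 -36.1  -5.3  -1.8  50.1  59.8 110.9 119.2 170.5 173.4]
50 ends [-94.7 -90.9 -38.5 -36.   -5.2  -1.6  50.4  59.2 111.  119.  170.7 173.8]
60 ends [-94.6 -36.9  -5.4  76.6  79.7 134.3 138.  154.  157.1 173.8]
```

Request:
drive_tool(deltas=[[[0.804,-0.012,0,0],[0.804,-0.012,0,0],[0.804,-0.012,0,0],[0.804,-0.012,0,0],[0.804,-0.012,0,0],[0,0,0,0],[0,0,-0.8,0],[0,0,-0.6,0]]])

```text
time_s: 20.4
ee_pos: [601.8, -42.0, 119.5]
ee_rot: [-0.0, 0.996, -0.093, -0.0]
wrist_force: [0.6, 0.1, -0.4]
finger_gap: -0.003
gripper_force: 0.0
```

Request:
drive_tool(deltas=[[[0,0,-0.4,0],[0,0,-0.24,0],[0,0,0,0],[0.037,0.197,0,0],[0,0,0,0]]])

```text
time_s: 20.9
ee_pos: [604.2, -31.0, 91.3]
ee_rot: [-0.0, 0.996, -0.092, 0.002]
wrist_force: [0.3, 0.4, 0.3]
finger_gap: 0.001
gripper_force: 0.0
```

```bash
python3 -c "
from h import *; st();sp()"
```

```text
t 20.9 pos [604.2 -31.   91.3] yline 79.46 tilt [0.003 0.   ] F [0.3 0.4 0.3] gap 0.1 [ 0.21  0.44  0.01  0.   -1.14  1.18]
shelf xy [  13.5 -112.4] F [0.2 0.5]
```

Request:
drive_tool(deltas=[[[-0.098,0.018,0,0],[0.015,0.078,0,0],[0.016,0.0987,0,0],[0.016,0.0987,0,0],[0.016,0.0987,0,0],[0.016,0.0987,0,0],[0,0,0,0]]])

```text
time_s: 21.6
ee_pos: [602.1, -6.9, 89.8]
ee_rot: [-0.0, 0.996, -0.092, 0.0]
wrist_force: [0.7, -3.6, 0.9]
finger_gap: -0.001
gripper_force: 1.3
```

```bash
python3 -c "
from h import *; st();sp();gaps()"
```

```text
t 21.6 pos [602.1  -6.9  89.8] yline 79.44 tilt [0. 0.] F [ 0.7 -3.6  0.9] gap -0.1 [ 0.25  0.43 -0.   -0.   -1.14  1.14]
shelf xy [  7.1 -89.1] F [ 1.4 -3.4]
-30 ends [-73.6 -71.4 -18.5 -16.6  -5.7  -1.5]
-20 ends [-74.6 -72.4 -18.6 -15.5  -5.3  -3.2]
60 ends [146.4 173.6]
```

Request:
drive_tool(deltas=[[[0.008,0.059,0,0],[0.008,0.059,0,0],[0.005,0.03,0,0],[0.0035,0.0197,0,0],[0,0,0,0]]])

```text
time_s: 22.15
ee_pos: [603.1, 0.9, 89.8]
ee_rot: [-0.0, 0.996, -0.092, -0.0]
wrist_force: [-0.7, -4.4, 2.9]
finger_gap: 0.002
gripper_force: 2.0
```

```bash
python3 -c "
from h import *; st();sp();gaps()"
```

```text
t 22.15 pos [603.1   0.9  89.8] yline 79.41 tilt [-0.  0.] F [-0.7 -4.4  2.9] gap 0.1 [ 0.26  0.43  0.   -0.   -1.14  1.13]
shelf xy [  6.5 -81.3] F [ 0.1 -4.5]
-30 ends [-66.5 -64.1 -10.6  -7.7  -4.1  -1.5]
-20 ends [-65.9 -65.8 -11.   -2.7]
60 ends [152.9 161.9 165.6 174.3]
```

Request:
drive_tool(deltas=[[[0.0035,0.0197,0,0],[0,0,0,0]]])

```text
time_s: 22.4
ee_pos: [603.2, 1.8, 89.8]
ee_rot: [0.0, 0.996, -0.092, -0.0]
wrist_force: [-0.4, -3.6, 2.3]
finger_gap: -0.002
gripper_force: 2.3
```

Request:
drive_tool(deltas=[[[0.0018,0.01,0,0],[0,0,0,0]]])

```text
time_s: 22.6
ee_pos: [603.2, 2.3, 89.5]
ee_rot: [0.0, 0.996, -0.092, -0.0]
wrist_force: [-0.7, -3.6, 1.5]
finger_gap: -0.002
gripper_force: 2.1
```

```bash
python3 -c "
from h import *; st();sp();gaps()"
```

```text
t 22.6 pos [603.2   2.3  89.5] yline 79.4 tilt [-0.  0.] F [-0.7 -3.6  1.5] gap -0.2 [ 0.26  0.44  0.   -0.   -1.14  1.12]
shelf xy [  6.4 -79.9] F [-0.  -3.7]
-30 ends [-64.2 -61.9  -8.4  -3.3]
-20 ends [-65.4 -61.6  -9.4  -2.7]
60 ends [155.2 160.1 163.4 173.3]
```

Request:
drive_tool(deltas=[[[0.0018,0.01,0,0],[0,0,0,0]]])

```text
time_s: 22.85
ee_pos: [603.1, 2.9, 89.2]
ee_rot: [-0.0, 0.996, -0.092, -0.0]
wrist_force: [0.7, -3.4, -0.2]
finger_gap: -0.003
gripper_force: 1.9
```

Request:
drive_tool(deltas=[[[0.0015,0.008,0,0],[0,0,0,0]]])

```text
time_s: 23.05
ee_pos: [603.1, 3.0, 89.2]
ee_rot: [0.0, 0.996, -0.092, -0.001]
wrist_force: [-0.3, -5.6, -1.0]
finger_gap: -0.002
gripper_force: 2.4
```

```bash
python3 -c "
from h import *; st();sp();gaps()"
```

```text
t 23.05 pos [603.1   3.   89.2] yline 79.39 tilt [-0.001 -0.   ] F [-0.3 -5.6 -1. ] gap -0.2 [ 0.26  0.44  0.   -0.   -1.14  1.12]
shelf xy [  6.2 -79.2] F [ 0.7 -5.5]
-30 ends [-64.1 -62.   -8.8  -1. ]
-20 ends [-64.9 -61.3  -8.4  -2.5]
60 ends [154.1 154.1 157.6 162.5 165.6 173.9]
```

Request:
drive_tool(deltas=[[[0.0015,0.008,0,0],[0,0,0,0]]])

```text
time_s: 23.3
ee_pos: [603.1, 3.1, 89.2]
ee_rot: [0.0, 0.996, -0.092, -0.001]
wrist_force: [-0.3, -6.1, -1.8]
finger_gap: -0.0
gripper_force: 3.0
```

Request:
drive_tool(deltas=[[[-0.09,-0.49,0,0],[-0.09,-0.49,0,0],[0,-0.1,0.9,0],[0,-0.1,0.9,0],[-0.9,-0.1,0.3,0],[-0.9,-0.1,0,0],[-0.9,-0.1,0,0],[-0.7,0,0,0]]])

```text
time_s: 24.1
ee_pos: [422.5, -69.7, 194.7]
ee_rot: [-0.001, 0.996, -0.092, 0.0]
wrist_force: [-0.3, 0.7, 0.8]
finger_gap: 0.001
gripper_force: 0.0
```

Request:
drive_tool(deltas=[[[0,0,0,0],[0,0,0,0]]])

```text
time_s: 24.3
ee_pos: [424.6, -69.5, 195.3]
ee_rot: [-0.001, 0.996, -0.092, 0.001]
wrist_force: [0.4, 0.1, 0.2]
finger_gap: -0.004
gripper_force: 0.0
```

```bash
python3 -c "
from h import *; st();meas('m5');gaps(); c=capture('top'); cv2.imwrite('pics/f.png',cv2.resize(c['pixels'][150:350,190:460],None,fx=2.5,fy=2.5))
W=pts(c);g=green(c);u,v=np.meshgrid(range(640),range(480))
for nm,(a,b) in dict(coupling=(432,227),can=(329,317),tee=(241,315)).items():
    m=(W[...,2]>15)&(abs(u-a)<32)&(abs(v-b)<28)&(g==0); print(nm,rect(W[m]))"
```

```text
t 24.3 pos [424.6 -69.5 195.3] yline 79.45 tilt [0.002 0.002] F [0.4 0.1 0.2] gap -0.3 [ 0.2   0.03 -0.25 -0.   -1.29  1.18]
[261. 217.] 4010 ztop 117.9 rim [642.1 131.6 240.   93.9  79.2] all [630.  133.8 240.1 120.5  79.5]
   y -75 x max rim 64.4 xmin -51.2
   y -60 x max rim 66.5 xmin -51.4
   y -45 x max rim 66.9 xmin -51.0
   y -30 x max rim 67.5 xmin -50.8
   y -15 x max rim 65.7 xmin -51.1
   y 0 x max rim 67.3 xmin -51.4
   y 15 x max rim 66.9 xmin -51.1
   y 30 x max rim 67.4 xmin -50.8
   y 45 x max rim 65.3 xmin -50.9
   y 60 x max rim 67.2 xmin -50.8
   y 75 x max rim 67.2 xmin -50.6
   y 90 x max rim 67.2 xmin -50.8
   y 105 x max rim 66.4 xmin -50.6
   y 120 x max rim 67.3 xmin -50.8
   y 135 x max rim 67.5 xmin -50.8
   y 150 x max rim 66.8 xmin -50.8
   y 165 x max rim 66.5 xmin -50.1
   x -15 y range [-65.2 172.5]
   x 0 y range [-64.8 173.3]
   x 15 y range [-65.3 172.4]
   x 30 y range [-65.3 173.1]
   x 45 y range [-65.7 173.2]
-30 ends [-65.2 -61.8  -9.4  -0.6  50.9  59.4 110.7 118.  171.2 172.9]
-20 ends [-65.1 -61.4  -9.3  -1.5  50.4  59.7 110.8 118.4 170.6 173.6]
-10 ends [-65.4 -61.3  -9.6  -1.   50.7  59.1 111.1 119.3 170.4 173.1]
0 ends [-65.5 -61.5  -9.6  -1.   50.4  59.1 110.8 118.9 170.4 173.6]
10 ends [-65.4 -61.6  -9.6  -0.8  50.6  59.2 111.1 119.  171.2 174.4]
20 ends [-65.4 -62.1  -9.7  -1.1  50.5  59.4 110.8 118.9 171.4 172.8]
30 ends [-65.6 -61.4  -9.5  -1.6  50.5  59.4 110.7 119.  170.3 173.4]
40 ends [-65.7 -61.9  -9.6  -2.1  50.4  59.1 110.5 118.7 171.5 174.3]
50 ends [-65.5 -61.6  -9.9  -1.5  50.6  59.1 111.1 119.  171.1 173.4]
60 ends [-64.9 173.1]
coupling [ 608.3 -263.7   70.8   69.3   86.5]
can [416.7 -25.   73.6  64.   88.9]
tee [421.8 127.9 177.9  63.4  87.5]
```

View pics/f.png

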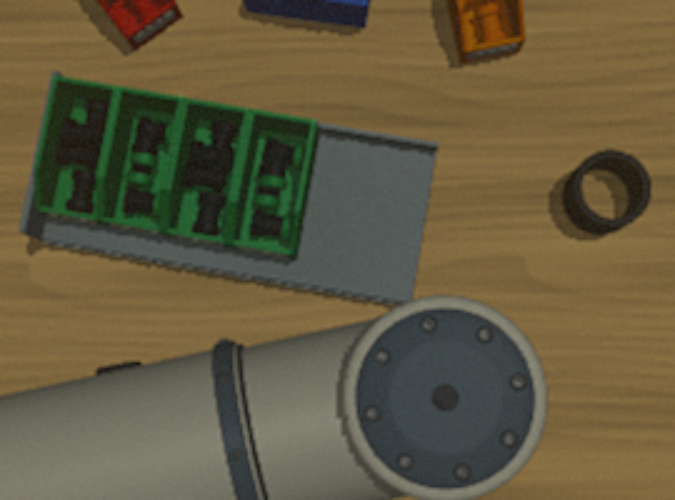

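The crop shows four bins in one row, total length 240.0 mm, fronts in line within 0.5 mm, at (35..315, 80..260). The coupling is unmoved. The can and tee are hidden under the arm, which stayed well above them.

```bash
python3 -c "
from rig import env; print(env.finish_job())"
```

```text
the job is handed in; nothing more can be done
None
```

The job is handed in: the four bins stand upright in a flush row measuring 240 mm, fronts in line within about 0.5 mm. The coupling is unmoved; the arm hid the can and tee from the top camera at the end, so I did not re-measure them, but it stayed well above both.

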